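# Close the gasket case: retaining flap down, then lid shut

### The job

Close up the case of vacuum spares: with the fingertips push the upright metal flap down flat over the two compartments at the right, and only when it lies flat swing the standing lid over it and push it fully shut. Push gently, without pinching either part or letting the lid slam, leave the contents in the case where they are and do not disturb the small things standing round it.

Things in the scene. Friction and masses are not known exactly. Their poses are not given: they have to be found in the camera images.
- case: Grey open case, 180 (its x) by 180 (its y) by 60 mm high, walls 5 mm, fixed on a post; origin at the centre of its underside, 12 to 60 mm above the worktop. Yaw within 0.42 rad; the robot is on its -x side, so its +y side (lid hinge) is at the left and its -y side (flap) at the right. Inside are dividers, 40 mm above the underside, at y = 14 mm and, on the flap's side, at x = 0.
- lid_hinge (a point): Middle of the lid's hinge line, on the outer top edge of the case's +y wall, at (0, 90, 60) mm in the case frame; the line runs along the case's x. Site axes as the case.
- lid (a joint): Angle of the grey lid, a plate 180 mm along the hinge, 180 mm to its free edge, 5 mm thick, 0.18 kg. 0 = shut on the rim, upper face 65 mm above the case's underside; 1.57 = upright; more = leaning away from the case (stop 2.05). Starts 1.60 to 1.85. Open, its outer face looks to the case's +y. Stiff hinge (0.3 N m, some 2 N at 140 mm from it): the lid stays where it is left.
- lid_edge (a point): Middle of the lid's free edge on its outer (upper when shut) face, 180 mm from the hinge line and 5 mm out from the plate's inner face. Moves with the lid.
- flap_hinge (a point): Middle of the flap's hinge line, just inside the case's -y wall at (0, -82, 42) mm in the case frame; the line runs along the case's x.
- flap (a joint): Angle of the aluminium flap, a plate 160 mm along the hinge, 95 mm to its free edge, 3 mm thick, with a 7 mm lip on that edge toward the inside. 0 = flat on the dividers, upper face 45 mm above the case's underside (15 below the rim); 1.57 = upright; stop 1.85. Starts 1.40 to 1.70. Upright, its outer face looks to the case's -y; it folds toward +y. Stiff hinge (0.09 N m): stays where left.
- flap_edge (a point): Middle of the flap's free edge on its outer (upper when down) face, 95 mm from the hinge line. Moves with the flap.
- copper_gasket_pack: Stack of copper gasket rings, 49 mm across, 10 mm high, loose in one of the two compartments that the flap covers; origin at the centre of its underside.
- kf_centering_ring: Centring ring with black O-ring, 42 mm across, 8 mm high, loose in the other of these compartments; origin at the centre of its underside.
- tweezers_1: Steel tweezers, 140 mm long, lying in the long compartment beside the flap's; origin at the middle of the underside.
- cf_blank: Loose steel blank flange, disc 70 mm across, 13 mm high, on the worktop at the lid side of the case, under the leaning lid; origin at the centre of its underside.
- kf_clamp: Loose aluminium ring clamp with wing nut, 57 x 88 mm, 17 mm high, beside the flange; origin on its underside.
- vial_1: Glass vial with black cap, 19 mm across, 58 mm high, standing on the worktop on the flap side of the case, about 45 mm from its wall; origin at the centre of its foot.
- vial_3: Glass vial with white cap, 22 mm across, 68 mm high, standing beside the other vial; origin at the centre of its foot.
- screwdriver_small: Small screwdriver with blue handle, 124 mm long, lying on the robot's side of the case; origin at the middle of its underside.

How it is judged:
By the outcome, as a careful person would: the job done as asked, in the order asked, and still so for the second after the job is handed in, with the robot touching nothing.
It also fails if it takes over 56 s, if anything falls off the work surface, if the arm or the gripper's body presses on something with over 40 N, if the wrist force passes 120 N, or if a joint passes its speed limit or range.

### The arm

A 6-joint arm with a two-finger parallel gripper is mounted at the origin on a cart in front of the work surface, level with it; the furniture and walls round the work are solid. World frame = base frame: x ahead of the robot, y to its left, z up, the work surface at z = 0. Lengths are in m, angles in rad, forces in N, time in s.
With the tool pointing down it reaches from about 0.325 to 0.75 m from the base axis. Payload 7.6 kg.
Tool frame: the origin (TCP) lies at the very end of the fingers, on their centre line; the grasp point (between the pads) lies 19 mm behind it (ctrl.grip_point_offset is the distance from the TCP to the grasp point, in m); z points along the fingers, y is the line along which they close (so a half turn about z gives the same grasp; the last joint's range is limited). The gripper opens to 85 mm and grips with 20 to 120 N. Pads are 22 mm wide; open, the fingers measure 114 mm over their backs; the gripper's body (76 mm by 85 mm) begins 54 mm behind the grasp point. The pads swing forward as they close: fully open they stand 13 mm farther back than shut.
Start: joints at [1.22, 0.052, 1.401, -0, 1.689, -0.07], TCP at [0.145, 0.504, 0.231] pointing down, gripper open.
Joint ranges: [-2.9, 2.9], [-0.91, 2.17], [0.12, 2.37], [-1.06, 4.2], [0.26, 2.73], [-2.93, 2.93]. Speed limits (rad/s): [2.57, 2.57, 3.01, 3.14, 3.14, 3.14].

### API

Orientations are given as a unit quaternion [w, x, y, z].
In Python, from cell import ctrl gives the robot as it stands.
- The arm moves only by the tool arm_command, never from a script. Its argument "commands" is one flat list of numbers, 7 for each row, row after row: the shift along the tool's x, y, z scaled (see below), then the turn, a rotation vector about the tool's x, y, z scaled (see below), then the opening, from 0 (shut) to 1 (fully open). A call has 1 to 5 rows; each row shifts and turns the commanded pose from where the row before left it, along the tool's axes as they then stand; what a row does not reach is not made up. The controller multiplies each number of a shift by 0.1 m and each number of a turn by 90 degrees. A row lasts 1/10 s, in which the tool goes at most 50 mm and 8.59 degrees, less where a joint would pass 70% of its speed; a pose out of reach is approached as far as the arm can. A call with a number of a shift or a turn outside -1 to 1 is refused whole. A call with a gripper value outside its range is refused whole. The fingers move at their own pace and stop on an object; "squeeze" is the grip in N (left out, the last holds). Time passes only in rows, so rows that do not move let the fingers close. It gives the time, the measured TCP pose, the force and the opening at its end, in the units of the state.
- ctrl.sense(): the state, without advancing time (a new reading comes with each control period).
- ctrl.snapshot(name): name is "side" or "top" or "wrist"; returns a dict with "pixels" (384x512x3 uint8, red, green, blue), "K" (3x3 intrinsics, pixels), "pose" (4x4, takes a point from camera to world coordinates). Camera axes: x right, y down, z forward; pixel columns grow to the right and rows downward; lengths in m; the calibration is good to about 2 mm. A picture is of the moment at which its call begins. There is no depth.
- ctrl.job_done(): hands the job in, once; it reports no verdict.
Trained networks look in a picture, given as the dict that the camera call returned (one of the last four; its "shot" number tells which), for a name from the list of things; names that differ only in an ending like _2 or _b are one class to them, and where a whole thing is asked for, a point or a joint stands for the part that bears it (a point fixed in the world has none). Each returns a list of dicts, best first, with "confidence" (0 to 1); they miss things now and then, are a little off and sometimes report something else, mostly with a low value. They report only what shows in the picture. A call takes as long as a camera call.
- ctrl.boxes_of(picture, thing): "xyz" ([x, y, z] in m, in world coordinates, good to about 4 mm: the middle of the surface that is visible of it).
- ctrl.masks_of(picture, thing): "pixels" (384x512 bool, what is visible of it).
- ctrl.pinpoint(picture, thing): "xyz" ([x, y, z] in m, in world coordinates, good to about 4 mm: a listed point, or the origin of a listed thing).
The state is a dict: "t": time; "q": joint angles; "qvel": joint speeds; "effort": joint torques, N m; "tool_pos": TCP position; "tool_rot": TCP orientation; "wrist_force": force on the tool from outside, world axes, zero at the start; "wrist_torque": the same for the moment, N m; "opening": finger opening in m.
Only numpy, scipy, OpenCV 4.12 (cv2) and the standard library are available. Lean on these libraries where they do the work, as an engineer would, in place of code of your own. Each camera call takes 0.05 s, during which the arm holds its last target. There are 200 camera calls.

## Working session

There is one attempt and no reset: what is moved stays moved. The work goes in short steps, Python scripts to look and compute and a tool call to move; the robot and the scene stay as the last step left them, time stands still between calls to the robot, and variables do not carry over. Pictures are saved under pics/ and viewed, on a budget of 10 in all, crops included, one or two more only if the job needs it, and the job is handed in when it is done.

Besides the shell and the picture viewer there is one more tool, called as name(argument=value, ...) on one line, values as JSON. arm_command: Moves the arm, as the interface text tells. Its arguments: {"type":"object","properties":{"commands":{"type":"array","items":{"type":"number","minimum":-1,"maximum":1}},"squeeze":{"type":"number"}},"required":["commands"]}

```bash
ls; mkdir -p pics; cat > h.py <<'E'
import numpy as np, cv2
from cell import ctrl
from scipy.spatial.transform import Rotation as R
np.set_printoptions(precision=4,suppress=True)
def snap(n,f=None):
    p=ctrl.snapshot(n)
    if f: cv2.imwrite('pics/'+f+'.png',p['pixels'][:,:,::-1])
    return p
def rot():
    q=ctrl.sense()['tool_rot']; return R.from_quat([q[1],q[2],q[3],q[0]])
E
python3 - <<'E'
from h import *
a=snap('top','top1'); b=snap('side','side1')
for n,p in(('top',a),('side',b)):
    for t in ['case','lid_hinge','lid_edge','flap_hinge','flap_edge','vial_1','vial_3','screwdriver_small','cf_blank','kf_clamp']:
        r=ctrl.pinpoint(p,t)
        print(n,t,[(np.array(x['xyz']),round(x['confidence'],2)) for x in r[:2]])
s=ctrl.sense();print(s)
cv2.imwrite('pics/both1.png',cv2.resize(np.hstack([a['pixels'],b['pixels']])[:,:,::-1],(800,300)))
for p in(a,b):print(p['pose'],p['K'][0])
E
```

```text
pics
top case [(array([ 0.5173, -0.0019,  0.0315]), 0.95), (array([ 0.5318, -0.1435,  0.0066]), 0.37)]
top lid_hinge [(array([0.4739, 0.0796, 0.0879]), 0.62)]
top lid_edge [(array([0.4718, 0.0901, 0.2716]), 0.98), (array([ 0.5162, -0.0016,  0.0338]), 0.6)]
top flap_hinge [(array([ 0.5423, -0.0806,  0.0777]), 0.89)]
top flap_edge [(array([ 0.5426, -0.0779,  0.1689]), 0.82)]
top vial_1 [(array([ 0.6106, -0.117 ,  0.0013]), 0.71), (array([ 0.531 , -0.1437,  0.0034]), 0.46)]
top vial_3 [(array([ 0.6106, -0.117 ,  0.0013]), 0.71), (array([ 0.531 , -0.1437,  0.0034]), 0.46)]
top screwdriver_small [(array([ 0.393 , -0.0357,  0.0021]), 0.68)]
top cf_blank [(array([ 0.4114,  0.1178, -0.0013]), 0.64)]
top kf_clamp [(array([0.5023, 0.1601, 0.0003]), 0.88)]
side case [(array([ 0.5202, -0.004 ,  0.0335]), 0.63)]
side lid_hinge [(array([0.4759, 0.0829, 0.0937]), 0.89), (array([0.4163, 0.1232, 0.0002]), 0.5)]
side lid_edge [(array([0.47  , 0.0921, 0.2707]), 0.69), (array([ 0.5419, -0.0777,  0.1668]), 0.58)]
side flap_hinge [(array([ 0.5461, -0.0781,  0.075 ]), 0.69)]
side flap_edge [(array([ 0.5427
[... 471 characters left out ...]
3, -0.0004,  0.0008, -0.0014,  0.0001, -0.0009]), 'effort': array([ -0.0027, -38.1552, -36.0303,  -0.0002,   0.0004,   0.    ]), 'tool_pos': array([0.1455, 0.5045, 0.2313]), 'tool_rot': array([0.    , 0.1399, 0.9902, 0.0001]), 'wrist_force': array([-0.0131,  0.5369, -0.0311]), 'wrist_torque': array([-0.0082,  0.0307,  0.0457]), 'opening': 0.0855357213683615}
[[-0.0484 -0.9779  0.2032  0.3328]
 [-0.9988  0.0484 -0.0052 -0.0098]
 [-0.0048 -0.2032 -0.9791  1.1107]
 [ 0.      0.      0.      1.    ]] [475.7236   0.     250.8046]
[[ 0.9736 -0.1457  0.1758  0.3906]
 [-0.2273 -0.694   0.6831 -0.5814]
 [ 0.0225 -0.705  -0.7088  0.7165]
 [ 0.      0.      0.      1.    ]] [396.2702   0.     250.6479]
```

View pics/both1.png

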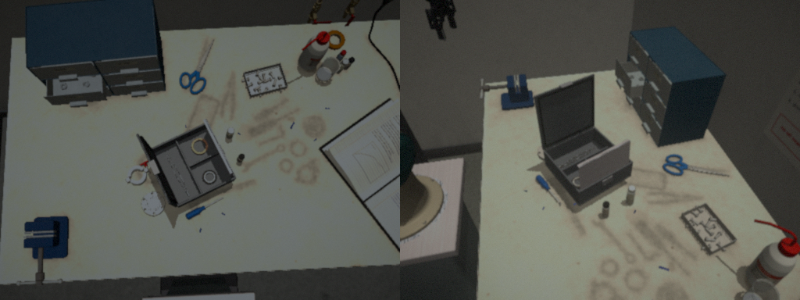

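The overview shows the case at the centre, lid upright on the left, flap upright on the right with both vials outside it. The case yaw is about 0.40 rad. I'll raise the tool, align it with the case and shut the fingers.

arm_command(commands=[0,0,-0.22,0,0,0.094,0,0,0,-0.22,0,0,0.094,0,0,0,-0.22,0,0,0.094,0,0,0,-0.22,0,0,0.094,0,0,0,-0.22,0,0,0.094,0], squeeze=20)

```text
t: 1.6
tool_pos: [0.1454, 0.5044, 0.3423]
tool_rot: [-0.0, 0.49, 0.871, 0.0]
wrist_force: [0.2, 0.6, 0.3]
opening: 0.0123
```

arm_command(commands=[0,0,0,0,0,0.094,0,0,0,0,0,0,0,0])

```text
t: 1.8
tool_pos: [0.1455, 0.5046, 0.342]
tool_rot: [-0.0, 0.551, 0.834, 0.001]
wrist_force: [0.4, -0.2, 0.1]
opening: 0.0
```

```bash
cat >> h.py <<'E'
# case pose estimate
yaw=0.40; C=np.array([0.515,-0.003,0.0325])
def cw(p): return C+R.from_euler('z',yaw).apply(np.array(p,float))
def wc(p): return R.from_euler('z',-yaw).apply(np.array(p,float)-C)
def go(p_case):
    s=ctrl.sense(); d=cw(p_case)-s['tool_pos']; return rot().inv().apply(d)/0.1
def st():
    s=ctrl.sense(); print('t',s['t'],'case',wc(s['tool_pos']),'w',s['tool_pos'],'F',s['wrist_force'],'op',s['opening']); print(rot().as_matrix()); print('q',s['q'])
E
python3 - <<'E'
from h import *
st(); print(go([0,-0.12,0.3]), go([0,-.12,.12]))
E
```

```text
t 1.8 case [-0.1426  0.6114  0.3095] w [0.1455 0.5046 0.342 ] F [ 0.3547 -0.2156  0.0776] op 3.321647817371163e-05
[[-0.392   0.92    0.0005]
 [ 0.92    0.392   0.0014]
 [ 0.0011  0.001  -1.    ]]
q [1.2197 0.0566 1.1777 0.     1.9059 0.8169]
[-7.3183  1.406   0.0884] [-7.3202  1.4042  1.8884]
```

arm_command(commands=[-0.48,0.094,0,0,0,0,0,-0.48,0.094,0,0,0,0,0,-0.48,0.094,0,0,0,0,0,-0.48,0.094,0,0,0,0,0,-0.48,0.094,0,0,0,0,0])

```text
t: 2.3
tool_pos: [0.2835, 0.3005, 0.3406]
tool_rot: [-0.0, 0.549, 0.836, -0.0]
wrist_force: [0.3, 0.5, -0.2]
opening: -0.0001
```

arm_command(commands=[-0.48,0.094,0,0,0,0,0,-0.48,0.094,0,0,0,0,0,-0.48,0.094,0,0,0,0,0,-0.48,0.094,0,0,0,0,0,-0.48,0.094,0,0,0,0,0])

```text
t: 2.8
tool_pos: [0.4212, 0.0981, 0.3408]
tool_rot: [-0.0, 0.549, 0.836, -0.0]
wrist_force: [0.4, 0.8, -0.9]
opening: 0.0001
```

arm_command(commands=[-0.48,0.094,0,0,0,0,0,-0.48,0.094,0,0,0,0,0,-0.48,0.094,0,0,0,0,0,-0.48,0.094,0,0,0,0,0,-0.48,0.094,0,0,0,0,0])

```text
t: 3.3
tool_pos: [0.5588, -0.104, 0.3404]
tool_rot: [-0.001, 0.549, 0.836, -0.0]
wrist_force: [0.1, 0.1, 0.1]
opening: 0.0004
```

```bash
python3 - <<'E'
from h import *
st(); print(go([0,-.12,.12]))
a=snap('top','top2'); b=snap('side'); w=snap('wrist')
for n,p in(('top',a),('side',b),('wrist',w)):
    for t in ['case','lid_hinge','lid_edge','flap_hinge','flap_edge']:
        r=ctrl.pinpoint(p,t)
        print(n,t,[(np.array(x['xyz']),wc(x['xyz']),round(x['confidence'],2)) for x in r[:1]])
cv2.imwrite('pics/v2.png',np.hstack([cv2.resize(x['pixels'][:,:,::-1],(400,300)) for x in(b,w)]))
E
```

```text
t 3.3 case [ 0.001  -0.1101  0.3079] w [ 0.5588 -0.104   0.3404] F [0.1345 0.1365 0.0728] op 0.00036284375520523923
[[-0.3972  0.9177 -0.001 ]
 [ 0.9177  0.3972  0.0005]
 [ 0.0009 -0.0007 -1.    ]]
q [-0.2492  0.1838  1.0428  0.0003  1.9161 -0.6576]
[-0.1001 -0.0098  1.8791]
top case [(array([ 0.5165, -0.0011,  0.0291]), array([ 0.0021,  0.0012, -0.0034]), 0.59)]
top lid_hinge [(array([0.4763, 0.0792, 0.0894]), array([-0.0036,  0.0908,  0.0569]), 0.67)]
top lid_edge [(array([0.4119, 0.1179, 0.0009]), array([-0.0479,  0.1515, -0.0316]), 0.75)]
top flap_hinge []
top flap_edge []
side case []
side lid_hinge [(array([0.4768, 0.0791, 0.0943]), array([-0.0032,  0.0905,  0.0618]), 0.8)]
side lid_edge [(array([0.4753, 0.0921, 0.2698]), array([0.0005, 0.1031, 0.2373]), 0.88)]
side flap_hinge [(array([ 0.5439, -0.0769,  0.0748]), array([-0.0022, -0.0793,  0.0423]), 0.88)]
side flap_edge [(array([ 0.5433, -0.0776,  0.167 ]), array([-0.003 , -0.0797,  0.1345]), 0.8)]
wrist case [(array([ 0.5163, -0.    ,  0.0302]), array([ 0.0024,  0.0023, -0.0023]), 0.72)]
wrist lid_hinge [(array([0.4903, 0.0434, 0.0386]), array([-0.0047,  0.0524,  0.0061]), 0.48)]
wrist lid_edge [(array([ 0.606 , -0.1155, -0.0009]), array([ 0.04  , -0.1391, -0.0334]), 0.36)]
wrist flap_hinge [(array([ 0.5463, -0.0769,  0.0708]), array([ 0.0001, -0.0803,  0.0383]), 0.56)]
wrist flap_edge [(array([ 0.5418, -0.0778,  0.1687]), array([-0.0044, -0.0793,  0.1362]), 0.66)]
```

View pics/v2.png

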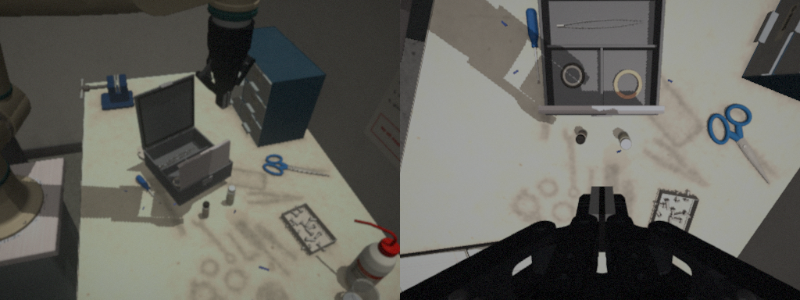

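arm_command(commands=[-0.15,0,0.4,0,0,0,0,0,0,0.45,0,0,0,0,0,0,0.45,0,0,0,0,0,0,0.45,0,0,0,0,0,0,0.21,0,0,0,0])

```text
t: 4.7
tool_pos: [0.562, -0.1154, 0.1401]
tool_rot: [-0.003, 0.551, 0.835, -0.001]
wrist_force: [-1.2, -1.0, -0.3]
opening: -0.0
```

```bash
python3 - <<'E'
from h import *
st()
E
```

```text
t 4.7 case [-0.0005 -0.1218  0.1076] w [ 0.562  -0.1154  0.1401] F [-1.1752 -0.9579 -0.3085] op -6.641423248387195e-07
[[-0.3931  0.9195 -0.0067]
 [ 0.9195  0.3931  0.0019]
 [ 0.0044 -0.0054 -1.    ]]
q [-0.2669  0.2394  1.377   0.0001  1.5322 -0.6709]
```

arm_command(commands=[0.09,0,0,0,0,0,0,0.07,0,0,0,0,0,0,0.05,0,0,0,0,0,0,0.05,0,0,0,0,0,0,0.05,0,0,0,0,0,0])

```text
t: 5.2
tool_pos: [0.5523, -0.087, 0.1467]
tool_rot: [0.001, 0.551, 0.835, 0.0]
wrist_force: [0.5, 0.9, 0.3]
opening: 0.0001
```

arm_command(commands=[0.05,0,0,0,0,0,0,0.06,0,0.01,0,0,0,0,0.06,0,0.02,0,0,0,0,0.06,0,0.02,0,0,0,0,0.06,0,0.03,0,0,0,0])

```text
t: 5.7
tool_pos: [0.5403, -0.0603, 0.1372]
tool_rot: [0.0, 0.551, 0.835, 0.0]
wrist_force: [0.3, -1.5, 1.6]
opening: 0.0001
```

```bash
python3 - <<'E'
from h import *
st()
b=snap('side','side3')
print([(wc(x['xyz']),x['confidence']) for x in ctrl.pinpoint(b,'flap_edge')])
E
```

```text
t 5.7 case [ 0.001  -0.0626  0.1047] w [ 0.5403 -0.0603  0.1372] F [ 0.2511 -1.5279  1.6203] op 8.225011640961015e-05
[[-0.3932  0.9195  0.0002]
 [ 0.9195  0.3932  0.0002]
 [ 0.0001  0.0002 -1.    ]]
q [-0.1791  0.1535  1.481   0.0002  1.507  -0.5832]
[(array([-0.0008, -0.0434,  0.1244]), 0.89)]
```

arm_command(commands=[0.085,0,0.055,0,0,0,0,0.085,0,0.055,0,0,0,0,0.06,0,0.07,0,0,0,0,0.06,0,0.07,0,0,0,0,0.04,0,0.08,0,0,0,0])

```text
t: 6.3
tool_pos: [0.5272, -0.0297, 0.1036]
tool_rot: [-0.0, 0.551, 0.835, 0.0]
wrist_force: [-0.5, 0.5, 1.3]
opening: 0.0001
```

arm_command(commands=[0.04,0,0.08,0,0,0,0,0.01,0,0.05,0,0,0,0,0.01,0,0.04,0,0,0,0,0,0,0.03,0,0,0,0,0,0,0,0,0,0,0])

```text
t: 6.8
tool_pos: [0.525, -0.025, 0.0838]
tool_rot: [-0.0, 0.551, 0.835, -0.0]
wrist_force: [-0.7, -0.1, 0.3]
opening: 0.0001
```

```bash
python3 - <<'E'
from h import *
st()
b=snap('side','side4');a=snap('top')
for p in (a,b):print([(wc(x['xyz']),x['confidence']) for x in ctrl.pinpoint(p,'flap_edge')])
E
```

```text
t 6.8 case [ 0.0007 -0.0241  0.0513] w [ 0.525  -0.025   0.0838] F [-0.723  -0.0967  0.2552] op 9.952287345290115e-05
[[-0.393   0.9195 -0.0006]
 [ 0.9195  0.393   0.0001]
 [ 0.0003 -0.0005 -1.    ]]
q [-0.1178  0.1547  1.5908  0.      1.3966 -0.5217]
[(array([-0.0042,  0.0129,  0.054 ]), 0.8)]
[(array([-0.0023,  0.0129,  0.051 ]), 0.97), (array([-0.125 ,  0.0216, -0.0268]), 0.55), (array([ 0.0043, -0.0047,  0.0025]), 0.39)]
```

arm_command(commands=[0,0,0.02,0,0,0,0,0,0,0.02,0,0,0,0,0,0,0.01,0,0,0,0])

```text
t: 7.3
tool_pos: [0.5252, -0.0248, 0.0791]
tool_rot: [0.0, 0.551, 0.835, 0.0]
wrist_force: [0.3, 1.1, 1.1]
opening: 0.0002
```

arm_command(commands=[0,0,0.01,0,0,0,0,0,0,0.01,0,0,0,0])

```text
t: 7.5
tool_pos: [0.5252, -0.0248, 0.0772]
tool_rot: [-0.0, 0.551, 0.835, 0.0]
wrist_force: [-0.1, -0.2, 0.8]
opening: 0.0
```

arm_command(commands=[0,0,0.01,0,0,0,0,0,0,0.01,0,0,0,0])

```text
t: 7.7
tool_pos: [0.5254, -0.0248, 0.077]
tool_rot: [0.0, 0.551, 0.835, 0.0]
wrist_force: [-8.7, 1.6, 17.3]
opening: -0.0002
```

arm_command(commands=[0,0,0.01,0,0,0,0])

```text
t: 7.8
tool_pos: [0.5254, -0.0248, 0.0769]
tool_rot: [0.0, 0.551, 0.835, 0.0]
wrist_force: [-11.8, 2.0, 23.0]
opening: -0.0001
```

arm_command(commands=[0,0,-0.1,0,0,0,0,-0.1,0,-0.4,0,0,0,0,-0.2,0,-0.45,0,0,0,0,-0.2,0,-0.45,0,0,0,0,0,0,-0.45,0,0,0,0])

```text
t: 8.3
tool_pos: [0.5449, -0.0727, 0.2608]
tool_rot: [0.0, 0.552, 0.834, -0.0]
wrist_force: [0.4, 0.0, -0.4]
opening: -0.0002
```

arm_command(commands=[0,0,-0.45,0,0,0,0,0,0,-0.45,0,0,0,0,0,0,0,0,0,0,0])

```text
t: 8.6
tool_pos: [0.5458, -0.0712, 0.357]
tool_rot: [0.006, 0.551, 0.835, 0.002]
wrist_force: [0.2, -0.2, 0.7]
opening: -0.0
```

```bash
python3 - <<'E'
from h import *
st()
b=snap('side');a=snap('top');w=snap('wrist')
for p in (a,b,w):
  for t in('flap_edge','lid_edge','lid_hinge','kf_clamp','cf_blank'):print(t,[(wc(x['xyz']),round(x['confidence'],2)) for x in ctrl.pinpoint(p,t)[:1]])
cv2.imwrite('pics/v5.png',np.hstack([cv2.resize(x['pixels'][:,:,::-1],(400,300)) for x in(b,w)]))
E
```

```text
t 8.6 case [ 0.0018 -0.0748  0.3245] w [ 0.5458 -0.0712  0.357 ] F [ 0.1592 -0.2034  0.7035] op -1.7089526059599958e-06
[[-0.3928  0.9195  0.0122]
 [ 0.9196  0.3929 -0.0026]
 [-0.0072  0.0102 -0.9999]]
q [-0.1968  0.1268  1.073  -0.0001  1.9293 -0.6006]
flap_edge []
lid_edge [(array([-0.003 ,  0.1023,  0.241 ]), 0.69)]
lid_hinge [(array([-0.0054,  0.0888,  0.0581]), 0.91)]
kf_clamp [(array([ 0.054 ,  0.1532, -0.0329]), 0.89)]
cf_blank []
flap_edge [(array([-0.0027,  0.0131,  0.0409]), 0.94)]
lid_edge [(array([-0.002 ,  0.1041,  0.2379]), 0.95)]
lid_hinge [(array([-0.004 ,  0.0896,  0.0612]), 0.58)]
kf_clamp [(array([-0.0059,  0.0504,  0.0033]), 0.44)]
cf_blank [(array([-0.1227,  0.0232, -0.0302]), 0.71)]
flap_edge [(array([-0.0069,  0.0113,  0.0462]), 0.8)]
lid_edge []
lid_hinge [(array([0.002 , 0.0944, 0.0583]), 0.56)]
kf_clamp []
cf_blank [(array([-0.0045, -0.0771,  0.0409]), 0.65)]
```

View pics/v5.png

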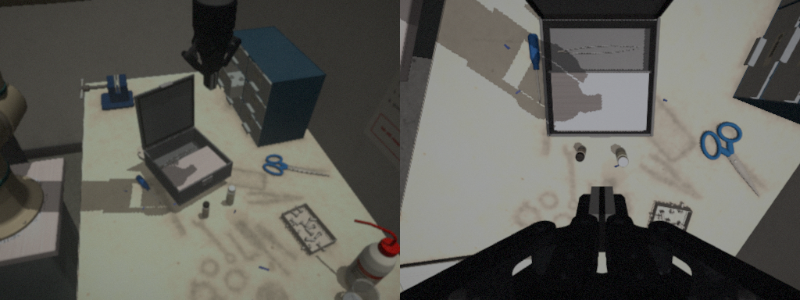

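Flap lies flat (edge at z' ≈ 43–46 mm, touch stop at 45 mm) with vials untouched at about (580,155) and (620,155) in the wrist view. Next I go over the lid to its outer side.

arm_command(commands=[0.47,0,0,0,0,0,0,0.47,0,0,0,0,0,0,0.47,0,0,0,0,0,0,0.47,0,0,0,0,0,0,0.47,0,0,0,0,0,0])

```text
t: 10.0
tool_pos: [0.4514, 0.1467, 0.3495]
tool_rot: [0.0, 0.551, 0.835, 0.0]
wrist_force: [0.6, 0.1, -0.1]
opening: 0.0001
```

arm_command(commands=[0.05,0,0.3,0,0,0,0,0,0,0.4,0,0,0,0,0,0,0.4,0,0,0,0,0,0,0.05,0,0,0,0,0,0,0,0,0,0,0])

```text
t: 10.5
tool_pos: [0.4503, 0.1497, 0.2345]
tool_rot: [-0.0, 0.551, 0.835, -0.0]
wrist_force: [1.0, -0.6, 1.0]
opening: 0.0001
```

```bash
python3 - <<'E'
from h import *
st()
b=snap('side');a=snap('top')
for p in (a,b):
  for t in('lid_edge',):print(t,[(wc(x['xyz']),round(x['confidence'],2)) for x in ctrl.pinpoint(p,t)[:1]])
E
```

```text
t 10.5 case [-0.0001  0.1659  0.202 ] w [0.4503 0.1497 0.2345] F [ 0.9979 -0.6103  0.9606] op 9.300138642077416e-05
[[-0.393   0.9195 -0.0012]
 [ 0.9195  0.393  -0.0002]
 [ 0.0003 -0.0012 -1.    ]]
q [ 0.2431 -0.0915  1.5362  0.0001  1.6981 -0.1608]
lid_edge [(array([-0.0041,  0.1011,  0.2396]), 0.79)]
lid_edge [(array([-0.0031,  0.1028,  0.2406]), 0.66)]
```

arm_command(commands=[-0.2,0,0,0,0,0,0,-0.15,0,0,0,0,0,0,-0.1,0,0,0,0,0,0,-0.05,0,0,0,0,0,0,-0.05,0,0,0,0,0,0])

```text
t: 11.2
tool_pos: [0.4723, 0.0993, 0.2349]
tool_rot: [0.0, 0.551, 0.835, 0.001]
wrist_force: [-1.0, 1.5, 1.1]
opening: 0.0001
```

arm_command(commands=[-0.07,0,0,0,0,0,0,-0.08,0,0,0,0,0,0,-0.09,0,0.01,0,0,0,0,-0.09,0,0.01,0,0,0,0,-0.09,0,0.02,0,0,0,0])

```text
t: 11.7
tool_pos: [0.489, 0.0599, 0.2303]
tool_rot: [0.0, 0.551, 0.835, 0.0]
wrist_force: [-0.1, 1.8, 2.5]
opening: 0.0001
```

```bash
python3 - <<'E'
from h import *
st()
b=snap('side');a=snap('top')
for p in (a,b):
  for t in('lid_edge',):print(t,[(wc(x['xyz']),round(x['confidence'],2)) for x in ctrl.pinpoint(p,t)[:1]])
E
```

```text
t 11.7 case [0.0006 0.0681 0.1978] w [0.489  0.0599 0.2303] F [-0.129   1.7891  2.5236] op 0.0001278920627899556
[[-0.3931  0.9195  0.0005]
 [ 0.9195  0.3931  0.0001]
 [-0.0001  0.0005 -1.    ]]
q [ 0.0469 -0.0397  1.495   0.0001  1.6858 -0.3571]
lid_edge [(array([-0.0035,  0.0459,  0.2336]), 0.67)]
lid_edge [(array([-0.0012,  0.0472,  0.2333]), 0.61)]
```

arm_command(commands=[-0.115,0,0.03,0,0,0,0,-0.115,0,0.045,0,0,0,0,-0.11,0,0.055,0,0,0,0,-0.1,0,0.065,0,0,0,0,-0.1,0,0.07,0,0,0,0])

```text
t: 12.4
tool_pos: [0.5104, 0.0099, 0.2034]
tool_rot: [0.0, 0.551, 0.834, 0.0]
wrist_force: [0.2, 1.1, 2.3]
opening: 0.0
```

arm_command(commands=[-0.1,0,0.085,0,0,0,0,-0.08,0,0.09,0,0,0,0,-0.08,0,0.095,0,0,0,0,-0.07,0,0.1,0,0,0,0,-0.05,0,0.1,0,0,0,0])

```text
t: 12.9
tool_pos: [0.5249, -0.0246, 0.1558]
tool_rot: [-0.0, 0.551, 0.835, -0.0]
wrist_force: [-0.4, -0.4, 2.0]
opening: 0.0
```

```bash
python3 - <<'E'
from h import *
st()
b=snap('side');a=snap('top')
for p in (a,b):
  for t in('lid_edge',):print(t,[(wc(x['xyz']),round(x['confidence'],2)) for x in ctrl.pinpoint(p,t)[:1]])
E
```

```text
t 12.9 case [ 0.0007 -0.0237  0.1233] w [ 0.5249 -0.0246  0.1558] F [-0.382  -0.3548  2.036 ] op 3.7190399844557564e-05
[[-0.393   0.9196 -0.0002]
 [ 0.9196  0.393  -0.0001]
 [-0.     -0.0002 -1.    ]]
q [-0.117   0.0898  1.5124 -0.0001  1.5396 -0.5208]
lid_edge [(array([ 0.0001, -0.0708,  0.1416]), 0.66)]
lid_edge [(array([-0.0038, -0.0685,  0.1404]), 0.56)]
```

arm_command(commands=[-0.05,0,0.09,0,0,0,0,-0.04,0,0.09,0,0,0,0,-0.03,0,0.08,0,0,0,0,-0.03,0,0.08,0,0,0,0,-0.01,0,0.07,0,0,0,0])

```text
t: 13.6
tool_pos: [0.5311, -0.0391, 0.1149]
tool_rot: [-0.0, 0.551, 0.835, -0.0]
wrist_force: [0.2, -0.3, 2.0]
opening: -0.0001
```

arm_command(commands=[-0.01,0,0.05,0,0,0,0,0,0,0.04,0,0,0,0,0,0,0.02,0,0,0,0,0,0,0.0,0,0,0,0])

```text
t: 14.0
tool_pos: [0.5313, -0.0395, 0.1045]
tool_rot: [-0.0, 0.551, 0.835, -0.0]
wrist_force: [-0.9, -0.0, -0.8]
opening: 0.0004
```

arm_command(commands=[0,0,0.02,0,0,0,0,0,0,0.02,0,0,0,0,0,0,0.02,0,0,0,0,0,0,0.01,0,0,0,0])

```text
t: 14.4
tool_pos: [0.5315, -0.0396, 0.0977]
tool_rot: [0.0, 0.551, 0.835, 0.0]
wrist_force: [1.6, -1.2, 0.7]
opening: 0.0001
```

arm_command(commands=[0,0,0.01,0,0,0,0,0,0,0.01,0,0,0,0])

```text
t: 14.6
tool_pos: [0.5317, -0.0396, 0.097]
tool_rot: [0.0, 0.551, 0.835, 0.0]
wrist_force: [-5.6, 0.9, 13.2]
opening: 0.0005
```

arm_command(commands=[0,0,0.01,0,0,0,0,0,0,0,0,0,0,0])

```text
t: 14.8
tool_pos: [0.5317, -0.0396, 0.097]
tool_rot: [0.001, 0.551, 0.835, 0.0]
wrist_force: [-6.4, -0.3, 13.3]
opening: -0.0002
```

arm_command(commands=[0,0,-0.05,0,0,0,0,0,0,-0.2,0,0,0,0,0,0,-0.45,0,0,0,0,0,0,-0.45,0,0,0,0,0,0,-0.45,0,0,0,0])

```text
t: 15.3
tool_pos: [0.531, -0.0393, 0.2561]
tool_rot: [-0.001, 0.551, 0.835, -0.0]
wrist_force: [1.3, 0.1, -0.2]
opening: 0.0002
```

arm_command(commands=[0.3,-0.3,-0.2,0,0,0,0,0.3,-0.3,0,0,0,0,0,0.3,-0.3,0,0,0,0,0,0.3,0,0,0,0,0,0,0,0,0,0,0,0,0])

```text
t: 15.8
tool_pos: [0.4002, 0.0373, 0.2753]
tool_rot: [0.0, 0.55, 0.835, 0.001]
wrist_force: [0.8, -1.0, 0.3]
opening: -0.0003
```

```bash
python3 - <<'E'
from h import *
st()
b=snap('side');a=snap('top')
for p in (a,b):
  for t in('lid_edge','vial_1','screwdriver_small','cf_blank','kf_clamp'):print(t,[(wc(x['xyz']) if t=='lid_edge' else np.array(x['xyz']),round(x['confidence'],2)) for x in ctrl.pinpoint(p,t)[:2]])
cv2.imwrite('pics/v6.png',np.hstack([cv2.resize(x['pixels'][60:340,130:430,::-1],(400,373)) for x in(b,a)]))
E
```

```text
t 15.8 case [-0.09    0.0818  0.2428] w [0.4002 0.0373 0.2753] F [ 0.7814 -1.0472  0.2553] op -0.00034143543162269403
[[-0.3958  0.9183  0.0015]
 [ 0.9183  0.3958  0.0011]
 [ 0.0004  0.0018 -1.    ]]
q [ 0.0003 -0.3096  1.6436  0.0011  1.8061 -0.4064]
lid_edge [(array([-0.0022, -0.0934,  0.0665]), 0.62)]
vial_1 [(array([ 0.53  , -0.1426,  0.0051]), 0.54), (array([ 0.6082, -0.1154, -0.0025]), 0.5)]
screwdriver_small [(array([ 0.3946, -0.0337,  0.0001]), 0.45)]
cf_blank []
kf_clamp []
lid_edge [(array([-0.0011, -0.0868,  0.0629]), 0.89)]
vial_1 [(array([ 0.6093, -0.1188,  0.    ]), 0.75), (array([ 0.5322, -0.1485, -0.0015]), 0.57)]
screwdriver_small [(array([ 0.3932, -0.0311,  0.0064]), 0.51)]
cf_blank [(array([0.4163, 0.1209, 0.0017]), 0.61)]
kf_clamp [(array([ 0.5007,  0.1612, -0.0031]), 0.48)]
```

View pics/v6.png

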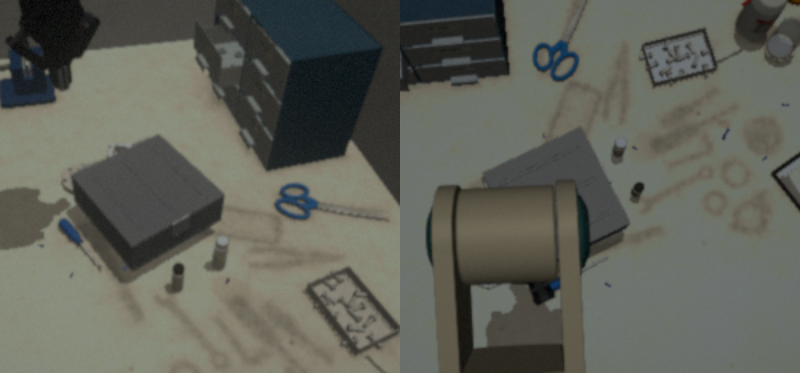

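The side view (left half, lid at about (150,200)) shows the lid shut flush on the rim. The vials, screwdriver, flange and clamp are within network error of where they started, and the robot is clear.

```bash
python3 -c "
from cell import ctrl
print(ctrl.job_done())"
```

```text
the job is handed in; nothing more can be done
None
```

The case is closed: I folded the flap down flat first, then swung the lid over it and pushed it shut. I handed the job in at about 16 s of the 56 s allowed.

- **Flap:** I pushed it down with the closed fingertips along its arc, and it came to a solid stop with its upper face at 77 mm. That is 45 mm above the case's underside, as it should be. The force was about 1–2 N in the readings during the fold and up to 26 N in the short press against the stop. After I lifted off, the camera images still showed it flat.
- **Lid:** I pushed it from its outer side with 2–3 N, and it stayed under control all the way with no slam. It met a solid stop at 97 mm, 65 mm above the underside, with a final press of about 15 N.
- **Last checks:** The final images put the lid edge at rim height, 63–67 mm above the underside. Both vials, the screwdriver, the flange and the clamp were within about 6 mm of their first readings, about the error of the networks.
- **Not confirmed:** The final top view missed the flange and the clamp because the arm hid them, so those two rest on the side view alone. The contents cannot be seen with the lid shut. After the flap was down I only saw the tweezers, still in their compartment.

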